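Shift a bench-mounted gearbox into third

TASK

The small gearbox on the board has just been put back together and its gearstick still stands somewhere in the left half of the H-shaped gate (first, second or neutral). Put it in third for the test run: with the fingertips push the stick to neutral if it is in a gear, across to the right, then forward, away from the robot, until it is fully home in the far right slot, and let go. Push it gently and do not grip the knob, and leave the tools and parts lying around where they are.

Things in the scene. Friction and masses are not known exactly. Their poses are not given: they have to be found in the camera images.
- gearbox: Fixed gearbox, ribbed light-metal case 176 x 142 mm (x, y) on a plywood board 220 x 290 x 18 mm; cannot move. Origin: centre of the board's underside, on the bench. x forward (away from the robot), y left, z up; turned up to 0.3 rad about the vertical. On top, 136 mm above the bench, a steel gate plate 100 x 100 mm; only the gearstick stands higher.
- gearbox_gate (a point): Centre of the H gate on the plate's upper face, axes as the gearbox. Two slots along x, 18 mm wide, centred at y = +20 and -20 mm, ending at x = +-30 mm, joined by a cross slot along y, 22 mm wide, at x = 0. Inner corners rounded to 7 mm. First is far left, second near left, third far right (+x, -y), fourth near right.
- gearstick_knob (a point): Centre of the black ball knob (38 mm diameter) on the 12 mm round stick, 195 mm from the stick's pivot, so it moves 2.3 times as far as the stick in the gate. Seen in the gate's axes its centre is at (mm): neutral left (0, 46, 104), neutral right (0, -46, 104), home in third (53, -44, 96). The stick stays where it is left; it takes about 3 N at the knob to move it.
- gearstick_pivot (a point): Point about which the stick swings in all directions, inside the case, 86 mm straight below the gate point. With forward lean f and sideways lean a the knob's centre lies at x = 195 sin f, y = -195 cos f sin a, z = 195 cos f cos a (mm) from here, in the gearbox's axes.
- gearstick (a joint): Forward lean f of the gearstick, rad: 0 neutral, positive forward (away from the robot). Slot ends at +0.278 (first, third) and -0.278 (second, fourth). The stick passes along the cross slot while f is within about +-0.055; just beyond that the rounded corners guide it in.
- selector (a joint): Sideways lean a of the gearstick, rad: 0 upright, positive to the right (the gearbox's -y). Middle of the left slots -0.234, of the right slots +0.234, about 0.033 of play either side; stops at +-0.267.
- spanner_13: Not to be moved: combination spanner, 188 mm long, lying on the board to the right of the gearbox; origin at the centre of its underside.
- nut_m16: Not to be moved: large steel nut, 31x35x14 mm, lying on the board to the left of the gearbox; origin at the centre of its underside.
- bolt_m12: Not to be moved: M12 bolt, 77 mm long, lying on the board to the left of the gearbox; origin at the centre of its underside.
- oil_bulb: Not to be moved: blue rubber oiler with an upright spout, 69 mm across, 170 mm high, standing on the bench to the right of the board; origin at the centre of its underside.
- oil_can: Not to be moved: red pump oil can, 157 mm high, standing at the left back of the bench; origin at the centre of its underside.

How it is judged:
On the way:
1. the gearstick has been brought across into the right half of the gate (value of joint selector above 0.17 rad), for 0.1 s.
At the end, for the whole second after the job is handed in: The gearstick rests in third, the far right slot, within 0.033 rad (about 6 mm at the knob) of the slot's end, and is let go (value of joint gearstick above 0.245 rad and value of joint selector above 0.18 rad and velocity of joint gearstick between -0.05 and 0.05 rad/s); the robot touches nothing.
It fails at once if the gearstick is gripped or forced (contact forces of the fingers on it add up to more than 30 N) (contact force between the fingers and gearstick above 30 N).
It fails at once if a loose tool or part lying around is moved or lifted by more than 15 mm (distance of any of spanner_13, nut_m16, bolt_m12, oil_bulb, oil_can from where it was at the start of the episode above 0.015 m).
It also fails if it takes over 58 s, if anything falls off the work surface, if the arm or the gripper's body presses on something with over 40 N, if the wrist force passes 120 N, or if a joint passes its speed limit or range.

ROBOT

A 6-joint arm with a two-finger parallel gripper is mounted at the origin on a cart in front of the work surface, level with it; the furniture and walls round the work are solid. World frame = base frame: x ahead of the robot, y to its left, z up, the work surface at z = 0. Lengths are in m, angles in rad, forces in N, time in s.
With the tool pointing down it reaches from about 0.25 to 0.725 m from the base axis. Payload 9.7 kg.
Tool frame: the origin (TCP) lies at the very end of the fingers, on their centre line; the grasp point (between the pads) lies 19 mm behind it (hold_point_z is the distance from the TCP to the grasp point, in m); x points along the fingers, y is the direction in which the jaws open and shut, and the axes are right-handed (so a half turn about x gives the same grasp; the last joint's range is limited). The gripper opens to 85 mm and grips with 20 to 120 N. Pads are 22 mm wide; open, the fingers measure 114 mm over their backs; the gripper's body (76 mm by 85 mm) begins 54 mm behind the grasp point. The pads swing forward as they close: fully open they stand 13 mm farther back than shut.
Start: joints at [-1.217, 0.087, 0.176, 1.66, 0, 1.571], TCP at [0.191, -0.516, 0.231] pointing down, gripper open.
Joint ranges: [-3.13, 3.13], [-0.85, 1.81], [-1.15, 1.24], [-2.2, 2.28], [-1.44, 1.52], [-3.14, 3.14]. Speed limits (rad/s): [2.22, 2.22, 2.57, 3.14, 3.14, 3.14].

INTERFACE

Orientations are given as a unit quaternion [x, y, z, w].
In Python, from bench import * gives the robot as it stands. The module is installed in compiled form; this text tells all that it offers.
- The arm moves only by the shell command python3 -m inch 'ROWS' [FORCE]. ROWS is JSON, one flat list of numbers, 7 for each row, row after row: the shift along the tool's x, y, z as a fraction of full scale, then the turn, a rotation vector about the tool's x, y, z as a fraction of full scale, then the closure in counts, from 0 (fully open) to 255 (shut). A call has 1 to 8 rows; each row is the pose to reach, as a shift and turn from the pose measured when the call began, along the tool's axes at that moment, turning the shorter way round; what a row does not reach only later rows make up. Full scale, the value 1, is 250 mm for a shift and 180 degrees for a turn. A row lasts 1/12 s, in which the tool goes at most 41.7 mm and 7.16 degrees, less where a joint would pass 70% of its speed; a pose out of reach is approached as far as the arm can. A call with a number of a shift or a turn outside -1 to 1 is refused whole. A call with a gripper value outside its range is refused whole. The fingers move at their own pace and stop on an object; FORCE is the grip in N (left out, the last holds). Time passes only in rows, so rows that repeat a pose let the fingers close. It gives the time, the measured TCP pose, the force and the opening at its end, in the units of the state.
- get_obs(): the state, without advancing time (a new reading comes with each control period).
- snapshot(name): name is "scene" or "top"; returns the picture (420x560x3 uint8, blue, green, red); there is no depth.
- camera_info(name): a dict with "K" (3x3 intrinsics, pixels), "origin" and "rotation" of the camera in the world. Camera axes: x right, y up, looking along -z (the intrinsics and any distortion apply to the point x, -y, -z); pixel columns grow to the right and rows downward; lengths in m; the calibration is good to about 2 mm. A picture is of the moment at which its call begins. camera_info takes no time and is no camera call.
- sign_off(): hands the job in, once; it reports no verdict.
The state is a dict: "time_s": time; "joint_pos": joint angles; "joint_vel": joint speeds; "tau": joint torques, N m; "tcp_pos": TCP position; "tool_rot": TCP orientation; "wrist_force": force on the tool from outside, world axes, zero at the start; "wrist_torque": the same for the moment, N m; "gripper_width": finger opening in m.
Only numpy, scipy, OpenCV 4.12 (cv2) and the standard library are available. Lean on these libraries where they do the work, as an engineer would, in place of code of your own. Each camera call takes 0.05 s, during which the arm holds its last target.

## Working session

There is one attempt and no reset: what is moved stays moved. The work goes in short steps, Python scripts to look and compute and a shell command to move; the robot and the scene stay as the last step left them, time stands still between calls to the robot, and variables do not carry over. Pictures are saved under pics/ and viewed, and the job is handed in when it is done.

```bash
mkdir -p pics; cat > h.py <<'E'
import numpy as np, cv2
from bench import *
def proj(name,P):
    c=camera_info(name);K=np.array(c["K"]);R=np.array(c["rotation"]);o=np.array(c["origin"])
    p=R.T@(np.array(P)-o);q=K@np.array([p[0],-p[1],-p[2]]);return q[:2]/q[2]
def ray(name,u,v):
    c=camera_info(name);K=np.array(c["K"]);R=np.array(c["rotation"]);o=np.array(c["origin"])
    d=np.linalg.inv(K)@np.array([u,v,1.]);d=R@np.array([d[0],-d[1],-d[2]]);return o,d/np.linalg.norm(d)
def onplane(name,u,v,z):
    o,d=ray(name,u,v);return o+d*(z-o[2])/d[2]
def tri(uv1,uv2):
    o1,d1=ray("scene",*uv1);o2,d2=ray("top",*uv2)
    A=np.stack([d1,-d2],1);s=np.linalg.lstsq(A,o2-o1,rcond=None)[0]
    a=o1+s[0]*d1;b=o2+s[1]*d2;return (a+b)/2,np.linalg.norm(a-b)
E
python3 - <<'E'
from h import *
for n in("scene","top"):
    cv2.imwrite(f"pics/{n}0.png",snapshot(n));print(n,camera_info(n))
o=get_obs();print(o)
E
```

```text
scene {'K': array([[489.63435884,   0.        , 285.54313623],
       [  0.        , 489.63435884, 217.37389205],
       [  0.        ,   0.        ,   1.        ]]), 'origin': array([ 0.06882465, -0.32904124,  1.15454   ]), 'rotation': array([ 0.25396466, -0.11398785, -0.39665864,  0.87474033])}
top {'K': array([[433.23447467,   0.        , 286.87100987],
       [  0.        , 433.23447467, 208.83877224],
       [  0.        ,   0.        ,   1.        ]]), 'origin': array([0.42519526, 0.09760679, 1.16415227]), 'rotation': array([ 0.03988138, -0.04070694, -0.69672313,  0.71507294])}
{'time_s': 0.1, 'joint_pos': array([-1.21700531e+00,  8.73834941e-02,  1.75206519e-01,  1.65977965e+00,
        3.32300857e-06,  1.57080650e+00]), 'joint_vel': array([ 3.58603222e-04,  1.27556228e-03,  9.55801926e-05,  5.05112004e-04,
        7.34599702e-04, -7.43567178e-04]), 'tau': array([ 9.56021977e-04, -5.21561515e+01,  4.65653086e+01,  1.59419066e-02,
        3.07341838e-05, -1.29046410e-05]), 'tcp_pos': array([ 0.19048241, -0.51574764,  0.2306623 ]), 'tool_rot': array([-0.69600168, -0.12483315,  0.69614375, -0.12402508]), 'wrist_force': array([-0.44777228, -0.54549618, -0.43866094]), 'wrist_torque': array([ 0.00394556, -0.00177425, -0.00501993]), 'gripper_width': 0.08557593565650512}
```

View pics/scene0.png

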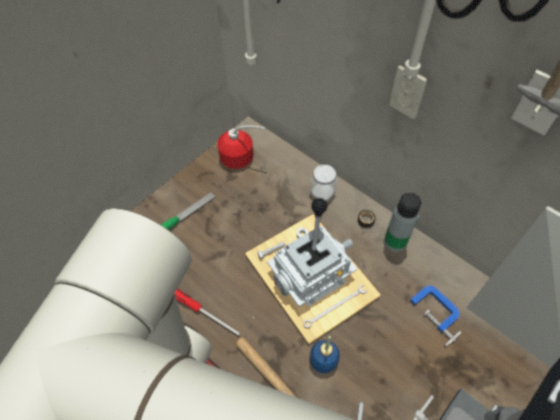

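View pics/top0.png

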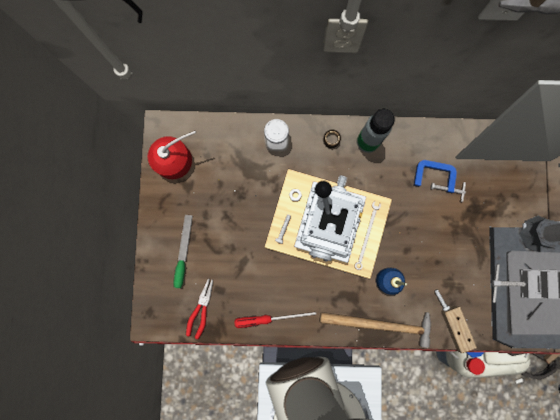

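The top view shows the board around (328,222), the black H near (333,221) and the knob near (323,189), so the stick looks to be in first. The camera rotation is a quaternion, so I'll correct the helper and measure.

```bash
sed -i 's/R=np.array(c\["rotation"\])/R=Rotation.from_quat(c["rotation"]).as_matrix()/; 1a from scipy.spatial.transform import Rotation' h.py
python3 - <<'E'
from h import *
t=cv2.imread("pics/top0.png");s=cv2.imread("pics/scene0.png")
cv2.imwrite("pics/tc.png",cv2.resize(t[160:290,255:405],None,fx=5,fy=4.6 and 5)[:600]) 
cv2.imwrite("pics/sc.png",cv2.resize(s[190:310,240:390],None,fx=5,fy=5))
for n,im in(("top",t),("scene",s)):
    hsv=cv2.cvtColor(im,cv2.COLOR_BGR2HSV)
    m=cv2.inRange(hsv,(12,60,150),(30,200,255));m=cv2.morphologyEx(m,cv2.MORPH_CLOSE,np.ones((9,9)))
    cs,_=cv2.findContours(m,0,2);c=max(cs,key=cv2.contourArea)
    h=cv2.convexHull(c);q=cv2.approxPolyN(h,4).reshape(-1,2)
    P=np.array([onplane(n,u,v,.018) for u,v in q]);print(n,q.tolist());print(P.round(4),P.mean(0), np.linalg.norm(P-np.roll(P,1,0),axis=1))
    g=cv2.inRange(im,(0,0,0),(45,45,45))
    cs,_=cv2.findContours(g,0,2)
    for k in cs:
        a=cv2.contourArea(k);(x,y),r=cv2.minEnclosingCircle(k)
        if a>40 and 250<x<400 and 160<y<320: print("dark",a,x,y,r,cv2.boundingRect(k))
E
```

```text
top [[392, 199], [370, 279], [264, 247], [287, 168]]
[[ 0.5903 -0.1821  0.018 ]
 [ 0.3775 -0.1242  0.018 ]
 [ 0.4537  0.1556  0.018 ]
 [ 0.6671  0.1005  0.018 ]] [ 0.52213104 -0.01254579  0.018     ] [0.29284911 0.2205109  0.28997603 0.22042187]
dark 300.5 333.5 219.5 15.953156471252441 (319, 208, 29, 26)
dark 177.0 322.9757995605469 189.19354248046875 8.064724922180176 (315, 182, 17, 16)
scene [[381, 293], [321, 362], [244, 252], [313, 212]]
[[ 0.5969 -0.1804  0.018 ]
 [ 0.3643 -0.176   0.018 ]
 [ 0.4551  0.1581  0.018 ]
 [ 0.6712  0.1014  0.018 ]] [ 0.52187741 -0.02422382  0.018     ] [0.29139118 0.23267785 0.34618684 0.22348809]
dark 108.5 318.8018798828125 207.29244995117188 7.915474891662598 (313, 200, 14, 16)
```

View pics/tc.png

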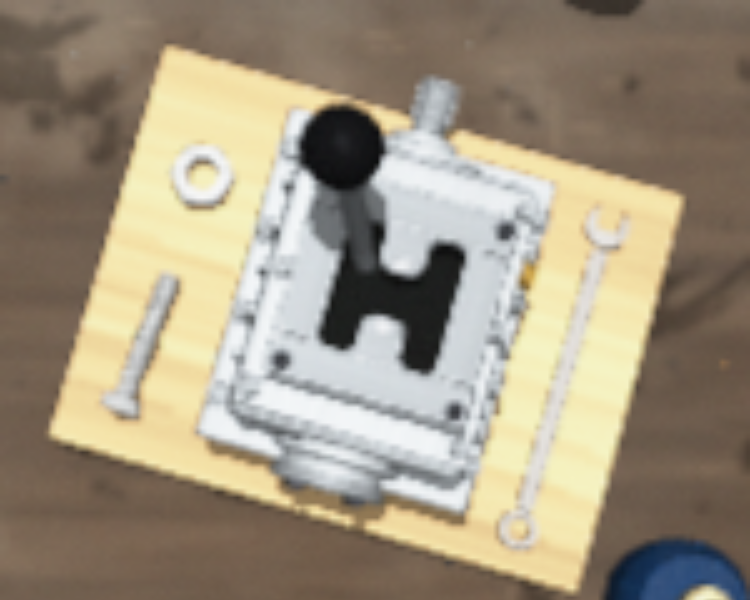

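View pics/sc.png

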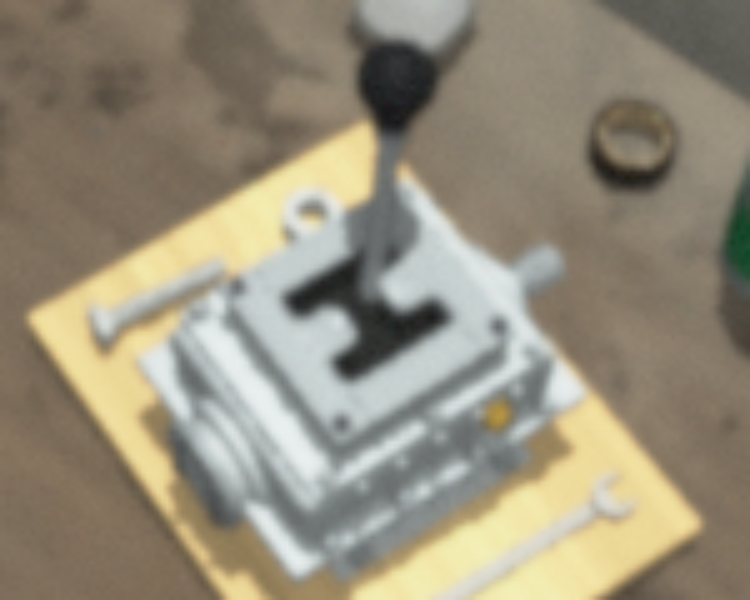

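```bash
python3 - <<'E'
from h import *
yaw=-.266;R=Rotation.from_euler('z',yaw).as_matrix()
G=np.array([.5221,-.0125,.136])
# gate check: H from top: centre of H corners
for n,u,v,off,k in(("top",393,306,(255,160),5),("scene",368,318,(240,190),5)):
    print(n,onplane(n,u/k+off[0],v/k+off[1],.136))
p,e=tri((240+398/5,190+83/5),(255+343/5,160+147/5));print(p,e,"in gate",R.T@(p-G))
for nm,q in dict(first=(53,44,96),neutL=(0,46,104),neutR=(0,-46,104),third=(53,-44,96)).items():
    P=G+R@np.array(q)/1e3;print(nm,P.round(4),proj("top",P).round(1),proj("scene",P).round(1))
o=get_obs();T=Rotation.from_quat(o["tool_rot"]).as_matrix();print(T.round(3))
# obstacles
for u,v,z in((277,130,.06),(380,125,.15),(392,282,.08)):print(onplane("top",u,v,z))
E
```

```text
top [ 0.51624019 -0.01408769  0.136     ]
scene [ 0.519687   -0.01861406  0.136     ]
[0.57725428 0.01847431 0.23327899] 0.00211927541545833 in gate [0.04507217 0.04438358 0.09727899]
first [0.5848 0.016  0.232 ] [325.1 185.7] [322.1 205.5]
neutL [0.5342 0.0319 0.24  ] [317.6 208.2] [302.4 213.9]
neutR [ 0.51   -0.0569  0.24  ] [358.9 220.5] [326.8 244.1]
third [ 0.5617 -0.0689  0.232 ] [363.9 197.3] [345.6 233.5]
[[-0.     0.346 -0.938]
 [ 0.001 -0.938 -0.346]
 [-1.    -0.001 -0.   ]]
[0.7587967  0.12917712 0.06      ]
[ 0.75060684 -0.12127354  0.15      ]
[ 0.37414224 -0.16661101  0.08      ]
```

```bash
cat > rel.py <<'E'
import sys
from h import *
G=np.array([.521,-.0135,.136]);R=Rotation.from_euler('z',-.266).as_matrix()
def st(o=None):
    o=o or get_obs();T=Rotation.from_quat(o["tool_rot"])
    print("t",o["time_s"],"world",o["tcp_pos"].round(4),"gate mm",(1e3*R.T@(o["tcp_pos"]-G)).round(1),"Fgate",(R.T@o["wrist_force"]).round(1),"w",round(o["gripper_width"],4),"q",o["joint_pos"].round(2))
    W=np.stack([[0,0,-1],R[:,0],-R[:,1]],1)
    print("turn needed frac",((T.inv()*Rotation.from_matrix(W)).as_rotvec()/np.pi).round(4))
    return o,T
if __name__=="__main__":
    o,T=st()
    if len(sys.argv)>1:
        P=G+R@np.array([float(a) for a in sys.argv[1:4]])/1e3
        print("target",P,"shift frac",(T.inv().apply(P-o["tcp_pos"])/.25).round(4))
E
python3 -m inch '[-0.28,0,0,0,0,0,255, -0.28,-0.1,-0.2,-0.05,0,0,255, -0.28,-0.25,-0.4,-0.1,0,0,255, -0.28,-0.35,-0.6,-0.15,0,0,255, -0.28,-0.47,-0.81,-0.19,0,0,255, -0.28,-0.47,-0.81,-0.23,0,0,255, -0.28,-0.47,-0.81,-0.27,0,0,255, -0.28,-0.47,-0.81,-0.30,0,0,255]'
python3 rel.py 95 45 164
```

```text
time_s: 0.77
tcp_pos: [0.3423, -0.3318, 0.301]
tool_rot: [0.576, 0.411, -0.575, 0.41]
wrist_force: [-0.5, -0.2, 0.8]
gripper_width: -0.0001
t 0.7667 world [ 0.3423 -0.3318  0.301 ] gate mm [ -88.7 -354.1  165. ] Fgate [-0.4 -0.4  0.8] w -0.0001 q [-0.77 -0.05  0.18  1.8   0.    1.13]
turn needed frac [-0.0208 -0.0006  0.    ]
target [0.6244882 0.0049443 0.3      ] shift frac [ 0.0073  0.6288 -1.6411]
```

```bash

python3 -m inch '[0,0.1,-0.15,-0.01,0,0,255, 0,0.2,-0.3,-0.02,0,0,255, 0,0.3,-0.45,-0.02,0,0,255, 0,0.4,-0.6,-0.02,0,0,255, 0,0.45,-0.75,-0.02,0,0,255, 0,0.5,-0.9,-0.02,0,0,255, 0,0.5,-0.9,-0.02,0,0,255, 0,0.5,-0.9,-0.02,0,0,255]'
python3 rel.py 95 45 164
```

```text
time_s: 1.43
tcp_pos: [0.5354, -0.1571, 0.3002]
tool_rot: [0.562, 0.431, -0.561, 0.429]
wrist_force: [-0.6, 0.1, 0.3]
gripper_width: -0.0002
t 1.4333 world [ 0.5354 -0.1571  0.3002] gate mm [  51.6 -134.8  164.2] Fgate [-0.6 -0.1  0.3] w -0.0002 q [-0.29  0.15  0.38  1.8   0.    1.55]
turn needed frac [ 0.0004 -0.0008  0.0006]
target [0.6244882 0.0049443 0.3      ] shift frac [ 0.0023  0.1744 -0.7188]
```

```bash

python3 -m inch '[0,0.17,-0.15,0,0,0,255, 0,0.17,-0.3,0,0,0,255, 0,0.17,-0.45,0,0,0,255, 0,0.17,-0.6,0,0,0,255, 0,0.17,-0.72,0,0,0,255, 0,0.17,-0.72,0,0,0,255, 0,0.17,-0.72,0,0,0,255]'
python3 rel.py 95 45 86
python3 - <<'E'
from h import *
for n in("scene","top"):
    cv2.imwrite(f"pics/{n}1.png",cv2.resize(snapshot(n)[150:310,230:430],None,fx=3.7,fy=3.7))
E
```

```text
time_s: 2.02
tcp_pos: [0.6234, 0.006, 0.3001]
tool_rot: [-0.561, -0.431, 0.561, -0.429]
wrist_force: [0.4, -0.5, 0.1]
gripper_width: 0.0003
t 2.0167 world [0.6234 0.006  0.3001] gate mm [ 93.7  45.8 164.1] Fgate [ 0.5 -0.4  0.1] w 0.0003 q [0.01 0.32 0.59 1.84 0.   1.84]
turn needed frac [ 0.0011 -0.0006  0.0009]
target [0.6244882 0.0049443 0.222    ] shift frac [0.3123 0.0062 0.0037]
```

View pics/scene1.png

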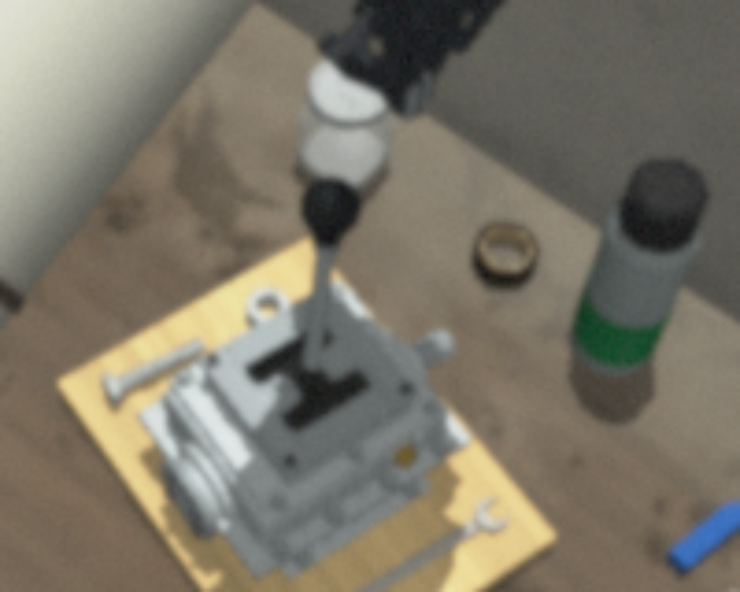

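View pics/top1.png

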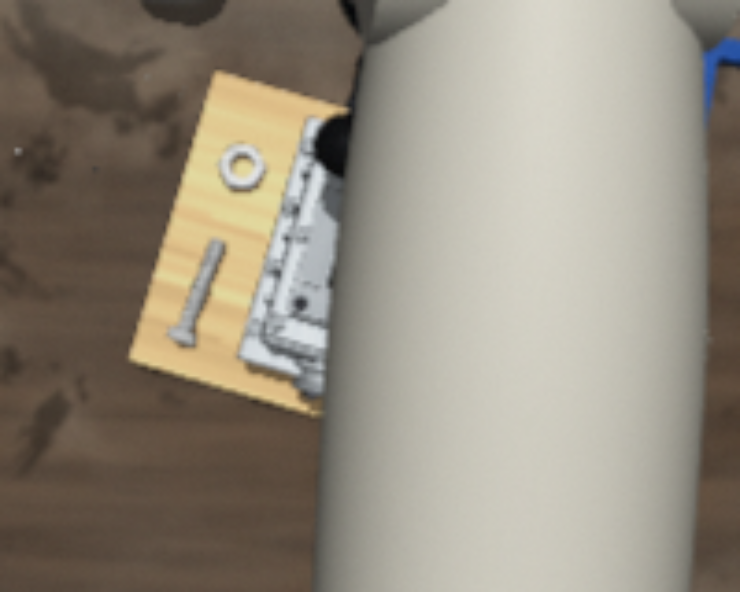

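The fingertips end near (405,110) in the scene crop, beyond the knob at (330,210). The top view is blocked by the arm. Next I lower behind the knob.

```bash

python3 -m inch '[0.1,0.006,0,0,0,0,255, 0.2,0.006,0,0,0,0,255, 0.32,0.006,0,0,0,0,255, 0.32,0.006,0,0,0,0,255, 0.32,0.006,0,0,0,0,255]'
python3 rel.py 80 45 84
python3 - <<'E'
from h import *
for n in("scene",):
    cv2.imwrite(f"pics/{n}2.png",cv2.resize(snapshot(n)[150:310,230:430],None,fx=3.7,fy=3.7))
E
```

```text
time_s: 2.53
tcp_pos: [0.6233, 0.0025, 0.22]
tool_rot: [-0.561, -0.43, 0.563, -0.427]
wrist_force: [-0.5, 0.7, 0.5]
gripper_width: -0.0
t 2.5333 world [0.6233 0.0025 0.22  ] gate mm [94.5 42.3 84. ] Fgate [-0.7  0.5  0.5] w -0.0 q [0.   0.27 0.36 1.67 0.   1.84]
turn needed frac [-0.0004 -0.0004  0.0015]
target [0.61001575 0.00888742 0.22      ] shift frac [ 0.0002 -0.058  -0.0106]
```

View pics/scene2.png

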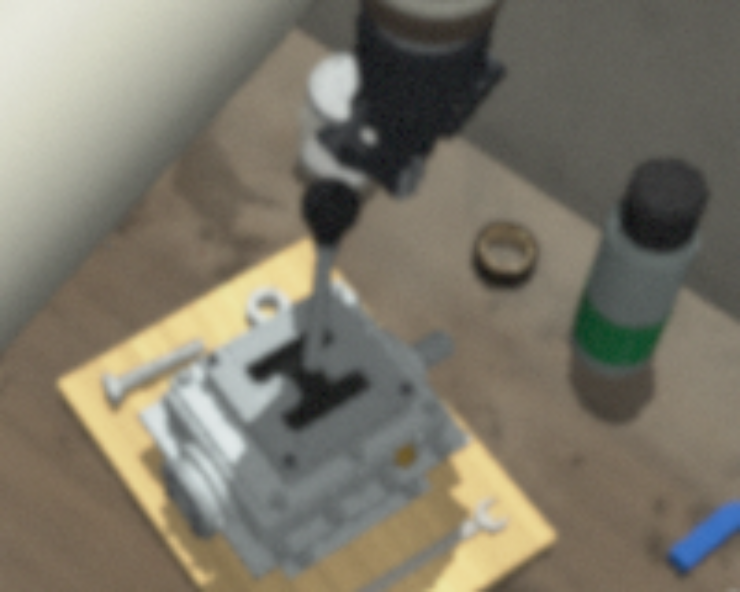

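```bash

python3 -m inch '[0,-0.04,-0.01,0,0,0,255, 0,-0.06,-0.01,0,0,0,255, 0,-0.08,-0.01,0,0,0,255, 0,-0.10,-0.01,0,0,0,255, 0,-0.12,-0.01,0,0,0,255, 0,-0.14,-0.01,0,0,0,255, 0,-0.16,-0.01,0,0,0,255, 0,-0.16,-0.01,0,0,0,255]'
python3 rel.py 34 45 84
python3 - <<'E'
from h import *
print(proj("scene",(.6233,.0025,.22)))
for n in("scene",):
    cv2.imwrite(f"pics/{n}3.png",cv2.resize(snapshot(n)[150:310,230:430],None,fx=3.7,fy=3.7))
E
```

```text
time_s: 3.25
tcp_pos: [0.5855, 0.016, 0.2225]
tool_rot: [0.562, 0.43, -0.562, 0.428]
wrist_force: [3.0, -0.0, 2.8]
gripper_width: -0.0001
t 3.25 world [0.5855 0.016  0.2225] gate mm [54.5 45.4 86.5] Fgate [2.9 0.7 2.8] w -0.0001 q [0.03 0.17 0.25 1.65 0.   1.86]
turn needed frac [-0.0002 -0.0007  0.0004]
target [0.56563356 0.02097963 0.22      ] shift frac [ 0.0101 -0.0819  0.0016]
[336.80796393 201.16367059]
```

View pics/scene3.png

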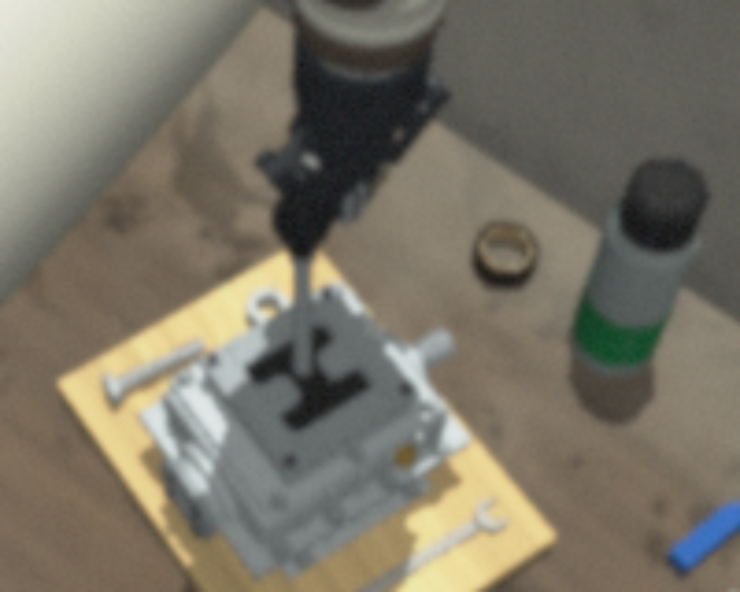

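```bash

python3 -m inch '[0.01,-0.02,0,0,0,0,255, 0.01,-0.04,0,0,0,0,255, 0.01,-0.06,0,0,0,0,255, 0.01,-0.08,0,0,0,0,255, 0.01,-0.09,0,0,0,0,255, 0.01,-0.09,0,0,0,0,255]'
python3 rel.py 34 45 84
python3 - <<'E'
from h import *
from rel import G,R
for x in(-10,0,10): print(proj("scene",G+R@np.array([x,46,104])/1e3))
s=snapshot("scene");cv2.imwrite("pics/scene4.png",cv2.resize(s[180:290,250:390],None,fx=5.4,fy=5.4))
E
```

```text
time_s: 3.8
tcp_pos: [0.5635, 0.022, 0.22]
tool_rot: [0.562, 0.43, -0.562, 0.428]
wrist_force: [2.5, -0.4, 1.5]
gripper_width: -0.0003
t 3.8 world [0.5635 0.022  0.22  ] gate mm [31.6 45.4 84. ] Fgate [2.5 0.3 1.5] w -0.0003 q [0.04 0.12 0.19 1.64 0.   1.88]
turn needed frac [-0.0002 -0.0006  0.0005]
target [0.56563356 0.02097963 0.22      ] shift frac [-0.0001  0.0094  0.0017]
[298.66990733 216.5506307 ]
[302.39261784 214.44594753]
[306.0952478  212.35261717]
```

View pics/scene4.png

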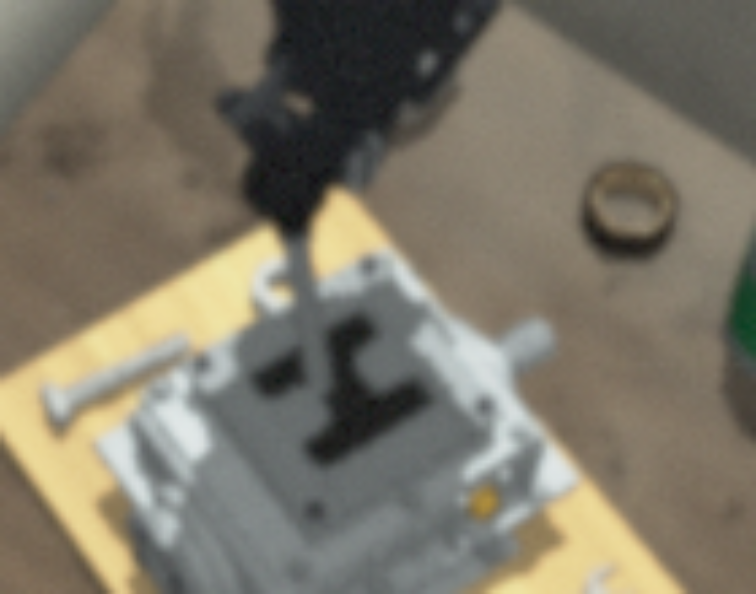

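```bash

python3 -m inch '[0,0.05,0,0,0,0,255, -0.14,0.05,0,0,0,0,255, -0.28,0.05,0,0,0,0,255, -0.28,0.05,-0.1,0,0,0,255, -0.28,-0.02,-0.2,0,0,0,255, -0.28,-0.12,-0.2,0,0,0,255, -0.28,-0.126,-0.2,0,0,0,255]'
python3 rel.py 0 93 84
python3 - <<'E'
from h import *
s=snapshot("scene");cv2.imwrite("pics/scene5.png",cv2.resize(s[180:290,250:390],None,fx=5.4,fy=5.4))
s=snapshot("top");cv2.imwrite("pics/top5.png",cv2.resize(s[150:270,255:405],None,fx=5,fy=5))
E
```

```text
time_s: 4.43
tcp_pos: [0.544, 0.08, 0.29]
tool_rot: [-0.561, -0.431, 0.562, -0.428]
wrist_force: [-0.9, -0.3, -0.4]
gripper_width: 0.0
t 4.4333 world [0.544 0.08  0.29 ] gate mm [ -2.4  96.3 154. ] Fgate [-0.8 -0.5 -0.4] w 0.0 q [0.14 0.12 0.33 1.78 0.   1.98]
turn needed frac [ 0.0006 -0.0005  0.0013]
target [0.5454473 0.0762292 0.22     ] shift frac [0.2799 0.0107 0.0135]
```

View pics/scene5.png

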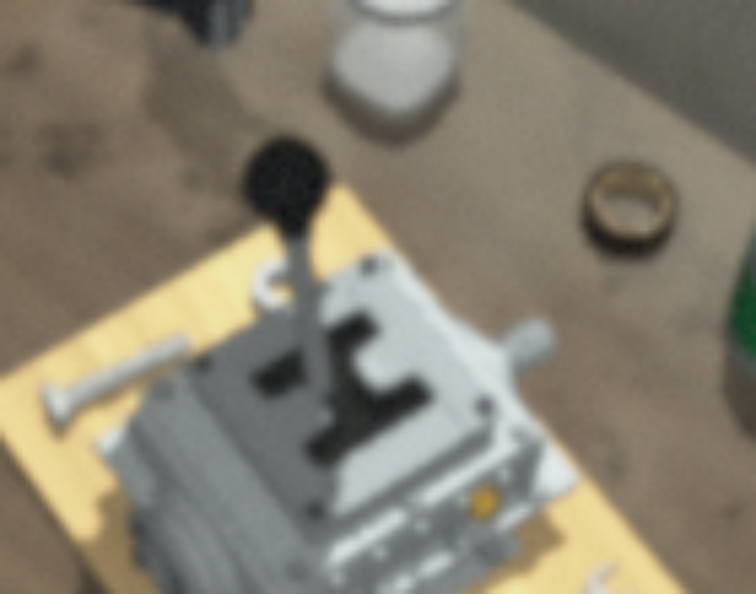

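View pics/top5.png

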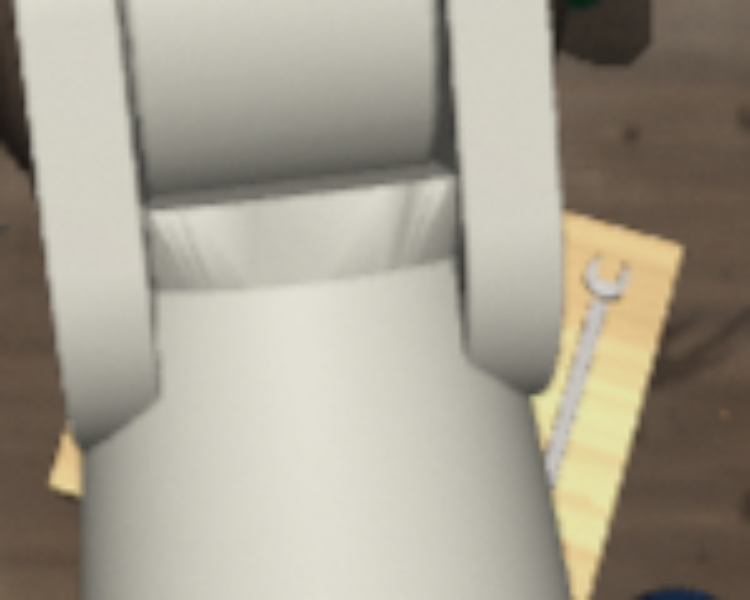

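The knob at (286,180) in the crop, i.e. (303,213.3), matches the predicted neutral left (302.4,214.4). I'll lower on its left and push right.

```bash

python3 -m inch '[0.14,0.01,0,0,0,0,255, 0.28,0.01,0,0,0,0,255, 0.28,0.01,0.03,0,0,0,255, 0.28,0.01,0.06,0,0,0,255, 0.28,0.01,0.08,0,0,0,255, 0.28,0.01,0.10,0,0,0,255, 0.28,0.01,0.12,0,0,0,255, 0.28,0.01,0.12,0,0,0,255]'
python3 rel.py 0 10 86
```

```text
time_s: 5.2
tcp_pos: [0.541, 0.0486, 0.2223]
tool_rot: [0.563, 0.43, -0.561, 0.429]
wrist_force: [0.4, 3.0, 3.3]
gripper_width: -0.0
t 5.2 world [0.541  0.0486 0.2223] gate mm [ 3.  65.1 86.3] Fgate [-0.4  3.   3.3] w -0.0 q [0.09 0.06 0.14 1.64 0.   1.92]
turn needed frac [-0.     -0.0011 -0.0004]
target [ 0.52362874 -0.0038517   0.222     ] shift frac [ 0.0005 -0.012   0.2206]
```

```bash

python3 -m inch '[0,-0.01,0.02,0,0,0,255, 0,-0.01,0.04,0,0,0,255, 0,-0.01,0.06,0,0,0,255, 0,-0.01,0.08,0,0,0,255, 0,-0.01,0.10,0,0,0,255, 0,-0.01,0.12,0,0,0,255, 0,-0.01,0.14,0,0,0,255, 0,-0.01,0.16,0,0,0,255]'
python3 rel.py 0 -12 86
python3 - <<'E'
from h import *
s=snapshot("scene");cv2.imwrite("pics/scene6.png",cv2.resize(s[180:290,250:390],None,fx=5.4,fy=5.4))
E
```

```text
time_s: 5.87
tcp_pos: [0.5279, 0.0101, 0.222]
tool_rot: [0.563, 0.43, -0.561, 0.429]
wrist_force: [1.3, 2.1, 1.7]
gripper_width: -0.0003
t 5.8667 world [0.5279 0.0101 0.222 ] gate mm [ 0.4 24.6 86. ] Fgate [0.7 2.4 1.7] w -0.0003 q [0.02 0.03 0.1  1.64 0.   1.85]
turn needed frac [-0.0001 -0.001  -0.0003]
target [ 0.51784551 -0.02507796  0.222     ] shift frac [-0.0003 -0.0017  0.1463]
```

View pics/scene6.png

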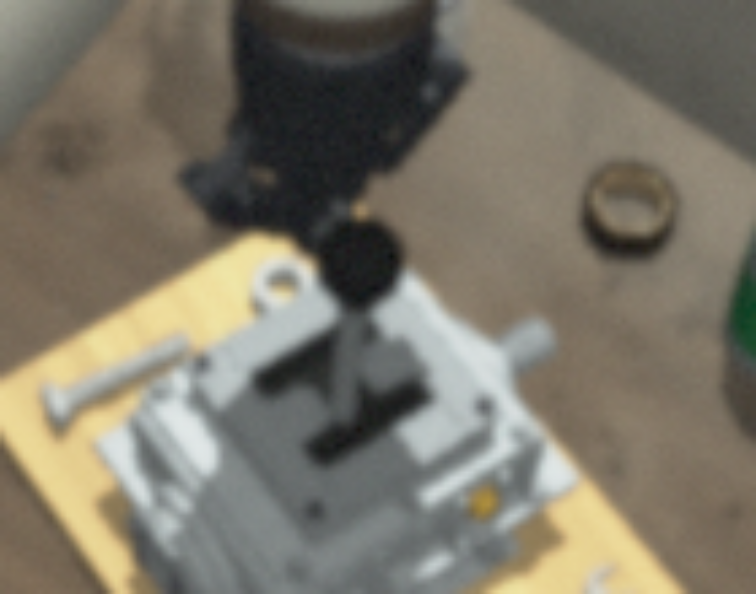

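```bash

python3 -m inch '[0,0,0.02,0,0,0,255, 0,0,0.04,0,0,0,255, 0,0,0.06,0,0,0,255, 0,0,0.08,0,0,0,255, 0,0,0.10,0,0,0,255, 0,0,0.12,0,0,0,255, 0,0,0.135,0,0,0,255, 0,0,0.145,0,0,0,255]'
python3 rel.py 0 -16 86
python3 - <<'E'
from h import *
from rel import G,R
for x in(-10,0,10): print(proj("scene",G+R@np.array([x,-46,104])/1e3))
s=snapshot("scene");cv2.imwrite("pics/scene7.png",cv2.resize(s[180:290,250:390],None,fx=5.4,fy=5.4))
E
```

```text
time_s: 6.58
tcp_pos: [0.5178, -0.0261, 0.2216]
tool_rot: [0.563, 0.43, -0.561, 0.428]
wrist_force: [0.8, 3.1, -2.3]
gripper_width: -0.0002
t 6.5833 world [ 0.5178 -0.0261  0.2216] gate mm [  0.2 -13.   85.6] Fgate [-0.   3.2 -2.3] w -0.0002 q [-0.05  0.01  0.07  1.64  0.    1.79]
turn needed frac [-0.0003 -0.0008 -0.    ]
target [ 0.51679401 -0.02893728  0.222     ] shift frac [-0.0016 -0.001   0.0122]
[323.04870836 246.9436838 ]
[326.84931169 244.6707981 ]
[330.62861027 242.41065334]
```

View pics/scene7.png

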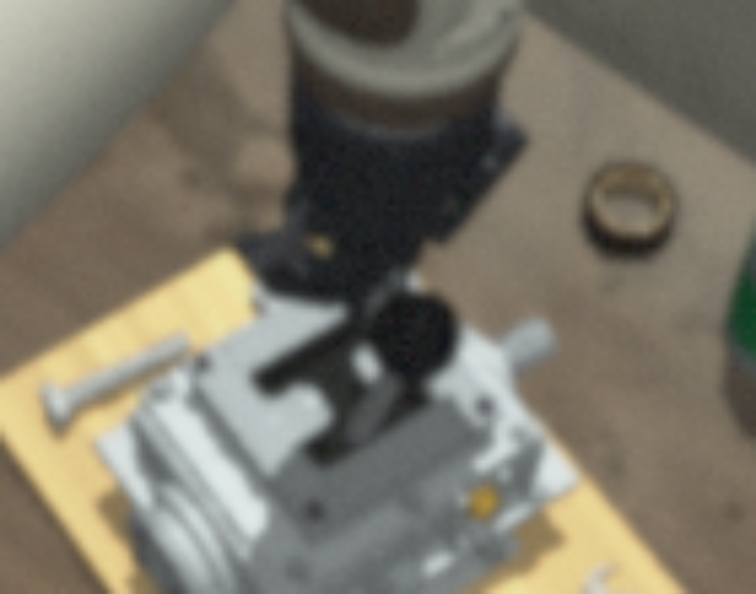

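```bash

python3 -m inch '[0,0,0.008,0,0,0,255, 0,0,0.012,0,0,0,255, 0,0,0.016,0,0,0,255]'
python3 rel.py 0 0 86
python3 - <<'E'
from h import *
s=snapshot("scene");cv2.imwrite("pics/scene8.png",cv2.resize(s[180:290,250:390],None,fx=5.4,fy=5.4))
E
```

```text
time_s: 6.88
tcp_pos: [0.5167, -0.0301, 0.2216]
tool_rot: [0.563, 0.43, -0.561, 0.428]
wrist_force: [2.2, 1.7, -2.9]
gripper_width: -0.0002
t 6.8833 world [ 0.5167 -0.0301  0.2216] gate mm [  0.2 -17.2  85.6] Fgate [ 1.7  2.2 -2.9] w -0.0002 q [-0.06  0.01  0.07  1.64  0.    1.78]
turn needed frac [-0.0003 -0.0008  0.    ]
target [ 0.521  -0.0135  0.222 ] shift frac [-0.0015 -0.0009 -0.0686]
```

View pics/scene8.png

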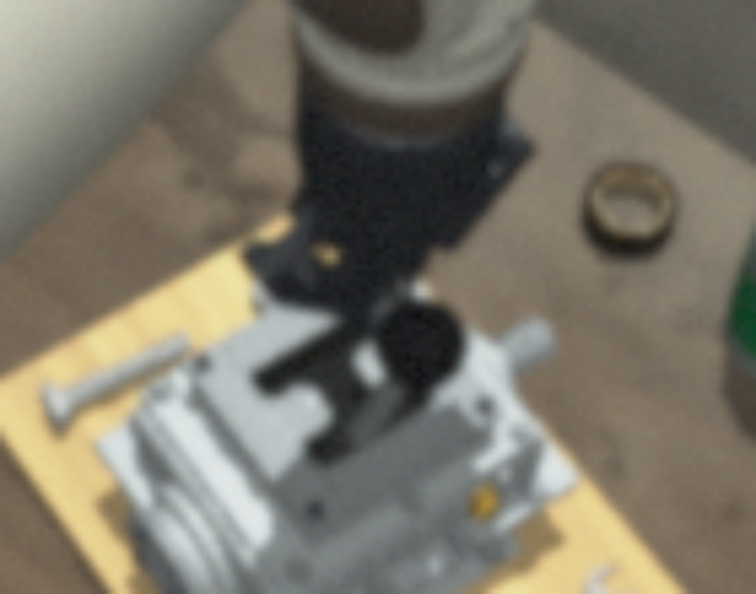

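Knob at (420,343) in the crop, i.e. (327.8,243.5): this is neutral right within about 2 mm. Now I go round to its near side.

```bash

python3 -m inch '[0,0,-0.05,0,0,0,255, -0.15,0,-0.05,0,0,0,255, -0.29,0,-0.05,0,0,0,255, -0.29,-0.12,-0.05,0,0,0,255, -0.29,-0.21,0,0,0,0,255, -0.29,-0.21,0.115,0,0,0,255, -0.29,-0.21,0.115,0,0,0,255]'
python3 rel.py -52 -46 84
python3 - <<'E'
from h import *
s=snapshot("scene");cv2.imwrite("pics/scene9.png",cv2.resize(s[180:290,250:390],None,fx=5.4,fy=5.4))
E
```

```text
time_s: 7.52
tcp_pos: [0.4573, -0.0458, 0.2953]
tool_rot: [0.563, 0.429, -0.561, 0.429]
wrist_force: [0.0, -0.9, -0.8]
gripper_width: -0.0002
t 7.5167 world [ 0.4573 -0.0458  0.2953] gate mm [-53.  -47.9 159.3] Fgate [ 0.3 -0.9 -0.8] w -0.0002 q [-0.1  -0.1   0.12  1.78  0.    1.74]
turn needed frac [-0.0004 -0.0004 -0.0007]
target [ 0.45873662 -0.04421273  0.22      ] shift frac [ 0.3014  0.0031 -0.0071]
```

View pics/scene9.png

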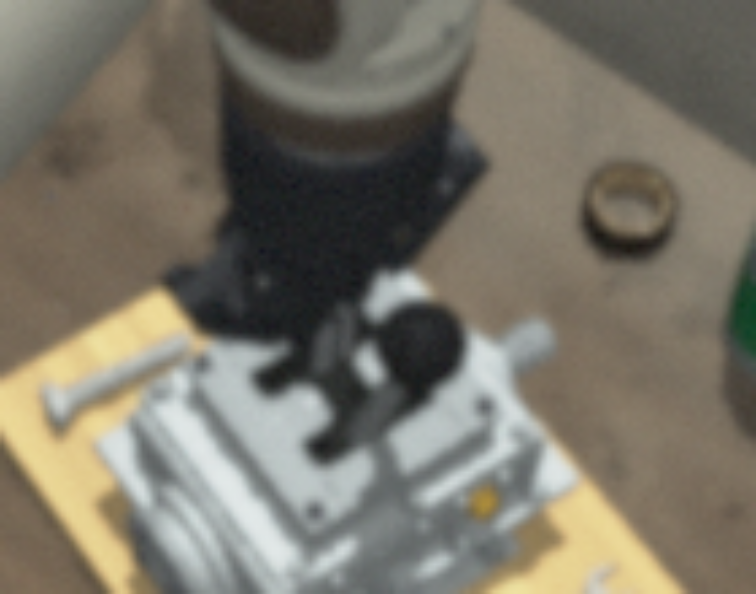

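```bash

python3 -m inch '[0.15,0,-0.005,0,0,0,255, 0.3,0,-0.005,0,0,0,255, 0.3,0.04,-0.005,0,0,0,255, 0.3,0.07,-0.005,0,0,0,255, 0.3,0.09,-0.005,0,0,0,255, 0.3,0.11,-0.005,0,0,0,255, 0.3,0.13,-0.005,0,0,0,255, 0.3,0.15,-0.005,0,0,0,255]'
python3 rel.py 0 -46 84
```

```text
time_s: 8.23
tcp_pos: [0.4963, -0.0537, 0.2223]
tool_rot: [0.564, 0.428, -0.561, 0.429]
wrist_force: [-2.4, 0.7, 2.2]
gripper_width: 0.0001
t 8.2333 world [ 0.4963 -0.0537  0.2223] gate mm [-13.2 -45.3  86.3] Fgate [-2.5  0.   2.2] w 0.0001 q [-0.11 -0.04  0.03  1.63  0.    1.73]
turn needed frac [-0.0008 -0.0008 -0.0016]
target [ 0.50890779 -0.05788219  0.22      ] shift frac [0.0095 0.0529 0.0026]
```

```bash

python3 -m inch '[0.01,0.02,0,0,0,0,255, 0.01,0.04,0,0,0,0,255, 0.01,0.06,0,0,0,0,255, 0.01,0.08,0,0,0,0,255, 0.01,0.095,0,0,0,0,255, 0.01,0.105,0,0,0,0,255]'
python3 rel.py 20 -46 84
python3 - <<'E'
from h import *
s=snapshot("scene");cv2.imwrite("pics/scene10.png",cv2.resize(s[180:290,250:390],None,fx=5.4,fy=5.4))
E
```

```text
time_s: 8.73
tcp_pos: [0.5219, -0.0607, 0.2195]
tool_rot: [0.564, 0.428, -0.561, 0.429]
wrist_force: [-2.8, 2.7, -1.7]
gripper_width: 0.0
t 8.7333 world [ 0.5219 -0.0607  0.2195] gate mm [ 13.3 -45.3  83.5] Fgate [-3.4  1.8 -1.7] w 0.0 q [-0.12  0.02  0.08  1.63  0.    1.72]
turn needed frac [-0.0008 -0.0008 -0.0013]
target [ 0.52820439 -0.06313967  0.22      ] shift frac [-0.0021  0.0268  0.0027]
```

View pics/scene10.png

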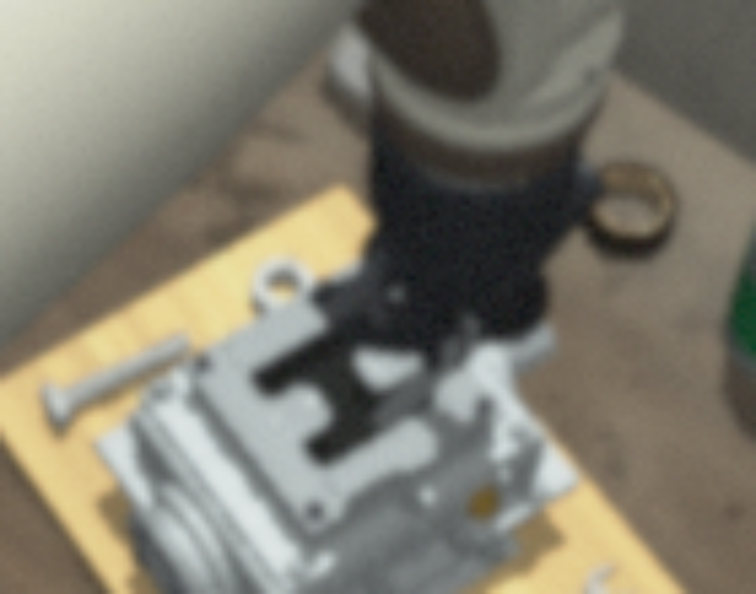

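The knob, partly hidden near (515,300), is going forward in the right slot. From here I use small steps and watch the force.

```bash

python3 -m inch '[0,0.01,0,0,0,0,255, 0,0.016,0,0,0,0,255, 0,0.016,0,0,0,0,255]'
python3 rel.py 20 -46 84
```

```text
time_s: 9.03
tcp_pos: [0.526, -0.0618, 0.2191]
tool_rot: [0.564, 0.428, -0.561, 0.429]
wrist_force: [-1.2, 1.3, -1.3]
gripper_width: -0.0006
t 9.0333 world [ 0.526  -0.0618  0.2191] gate mm [ 17.5 -45.3  83.1] Fgate [-1.5  0.9 -1.3] w -0.0006 q [-0.12  0.03  0.09  1.63  0.    1.72]
turn needed frac [-0.0008 -0.0008 -0.0012]
target [ 0.52820439 -0.06313967  0.22      ] shift frac [-0.0038  0.0099  0.0028]
```

```bash

python3 -m inch '[0,0.008,0,0,0,0,255, 0,0.008,0,0,0,0,255]'
python3 rel.py 20 -46 84
```

```text
time_s: 9.2
tcp_pos: [0.5281, -0.0624, 0.219]
tool_rot: [0.564, 0.428, -0.561, 0.429]
wrist_force: [-1.9, 2.1, -0.9]
gripper_width: -0.0001
t 9.2 world [ 0.5281 -0.0624  0.219 ] gate mm [ 19.7 -45.3  83. ] Fgate [-2.3  1.5 -0.9] w -0.0001 q [-0.12  0.03  0.1   1.63  0.    1.72]
turn needed frac [-0.0008 -0.0008 -0.0012]
target [ 0.52820439 -0.06313967  0.22      ] shift frac [-0.0042  0.0012  0.0027]
```

```bash

python3 -m inch '[0,0.006,0,0,0,0,255, 0,0.006,0,0,0,0,255]'
python3 rel.py
```

```text
time_s: 9.37
tcp_pos: [0.5297, -0.0628, 0.2189]
tool_rot: [0.564, 0.428, -0.561, 0.429]
wrist_force: [-2.1, 1.3, -1.9]
gripper_width: 0.0003
t 9.3667 world [ 0.5297 -0.0628  0.2189] gate mm [ 21.3 -45.3  82.9] Fgate [-2.4  0.7 -1.9] w 0.0003 q [-0.12  0.04  0.1   1.63  0.    1.72]
turn needed frac [-0.0008 -0.0008 -0.0012]
```

```bash

python3 -m inch '[0,0.006,0,0,0,0,255, 0,0.006,0,0,0,0,255]'
python3 rel.py
```

```text
time_s: 9.53
tcp_pos: [0.5313, -0.0634, 0.2189]
tool_rot: [0.564, 0.428, -0.561, 0.429]
wrist_force: [-2.2, 1.4, -1.2]
gripper_width: 0.0002
t 9.5333 world [ 0.5313 -0.0634  0.2189] gate mm [ 23.  -45.4  82.9] Fgate [-2.4  0.8 -1.2] w 0.0002 q [-0.12  0.04  0.1   1.63  0.    1.72]
turn needed frac [-0.0008 -0.0007 -0.0012]
```

```bash

python3 -m inch '[0,0.006,0,0,0,0,255, 0,0.006,0,0,0,0,255]'
python3 rel.py
```

```text
time_s: 9.7
tcp_pos: [0.5329, -0.0638, 0.2188]
tool_rot: [0.564, 0.428, -0.561, 0.429]
wrist_force: [-2.7, 1.0, -1.1]
gripper_width: 0.0001
t 9.7 world [ 0.5329 -0.0638  0.2188] gate mm [ 24.7 -45.4  82.8] Fgate [-2.9  0.3 -1.1] w 0.0001 q [-0.12  0.05  0.11  1.63  0.    1.72]
turn needed frac [-0.0008 -0.0007 -0.0012]
```

```bash
python3 - <<'E'
from h import *
from rel import G,R
print(proj("scene",G+R@np.array([53,-44,96])/1e3))
s=snapshot("scene");cv2.imwrite("pics/scene11.png",cv2.resize(s[180:290,250:390],None,fx=5.4,fy=5.4))
E
```

```text
[345.70489134 234.03917596]
```

View pics/scene11.png

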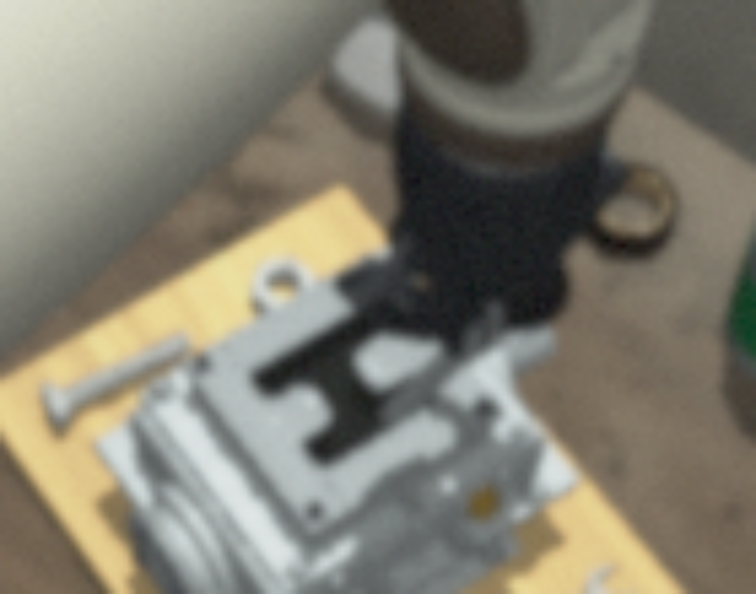

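The knob's right edge is at about 568 in the crop, so its centre is near column 347, close to the end. I'll push until the stop is felt.

```bash

python3 -m inch '[0,0.006,0,0,0,0,255, 0,0.006,0,0,0,0,255]'
python3 rel.py
```

```text
time_s: 9.92
tcp_pos: [0.5342, -0.0642, 0.2187]
tool_rot: [0.564, 0.428, -0.561, 0.429]
wrist_force: [-3.1, 1.5, -1.3]
gripper_width: -0.0002
t 9.9167 world [ 0.5342 -0.0642  0.2187] gate mm [ 26.1 -45.4  82.7] Fgate [-3.4  0.7 -1.3] w -0.0002 q [-0.12  0.05  0.11  1.63  0.    1.72]
turn needed frac [-0.0008 -0.0007 -0.001 ]
```

```bash

python3 -m inch '[0,0.006,0,0,0,0,255, 0,0.006,0,0,0,0,255]'
python3 rel.py
```

```text
time_s: 10.08
tcp_pos: [0.5355, -0.0646, 0.2185]
tool_rot: [0.564, 0.428, -0.561, 0.429]
wrist_force: [-3.9, 2.1, -1.5]
gripper_width: 0.0001
t 10.0833 world [ 0.5355 -0.0646  0.2185] gate mm [ 27.5 -45.4  82.5] Fgate [-4.3  1.  -1.5] w 0.0001 q [-0.12  0.05  0.12  1.63  0.    1.72]
turn needed frac [-0.0008 -0.0007 -0.0008]
```

```bash

python3 -m inch '[0,0.006,0,0,0,0,255, 0,0.006,0,0,0,0,255]'
python3 rel.py
```

```text
time_s: 10.25
tcp_pos: [0.5368, -0.0649, 0.2182]
tool_rot: [0.563, 0.429, -0.562, 0.428]
wrist_force: [-5.8, 2.9, -2.0]
gripper_width: -0.0001
t 10.25 world [ 0.5368 -0.0649  0.2182] gate mm [ 28.7 -45.5  82.2] Fgate [-6.3  1.3 -2. ] w -0.0001 q [-0.12  0.06  0.12  1.63  0.    1.72]
turn needed frac [-0.0008 -0.0007 -0.0004]
```

```bash

python3 -m inch '[0,0.005,0,0,0,0,255, 0,0.005,0,0,0,0,255]'
python3 rel.py
```

```text
time_s: 10.42
tcp_pos: [0.5377, -0.0651, 0.218]
tool_rot: [0.563, 0.429, -0.562, 0.428]
wrist_force: [-5.9, 2.4, -0.7]
gripper_width: 0.0003
t 10.4167 world [ 0.5377 -0.0651  0.218 ] gate mm [ 29.6 -45.4  82. ] Fgate [-6.3  0.8 -0.7] w 0.0003 q [-0.12  0.06  0.12  1.63  0.    1.72]
turn needed frac [-0.0008 -0.0006 -0.0001]
```

```bash

python3 -m inch '[0,0.008,0,0,0,0,255, 0,0.008,0,0,0,0,255]'
python3 rel.py
```

```text
time_s: 10.58
tcp_pos: [0.5391, -0.0655, 0.2177]
tool_rot: [0.563, 0.429, -0.562, 0.428]
wrist_force: [-6.2, 3.0, -1.4]
gripper_width: 0.0002
t 10.5833 world [ 0.5391 -0.0655  0.2177] gate mm [ 31.1 -45.4  81.7] Fgate [-6.7  1.3 -1.4] w 0.0002 q [-0.12  0.07  0.13  1.63  0.    1.72]
turn needed frac [-0.0007 -0.0007  0.0005]
```

```bash

python3 -m inch '[0,0.006,0,0,0,0,255, 0,0.006,0,0,0,0,255]'
python3 rel.py
```

```text
time_s: 10.75
tcp_pos: [0.54, -0.0657, 0.2175]
tool_rot: [-0.562, -0.43, 0.563, -0.427]
wrist_force: [-7.1, 2.3, -0.3]
gripper_width: -0.0001
t 10.75 world [ 0.54   -0.0657  0.2175] gate mm [ 32.  -45.4  81.5] Fgate [-7.4  0.4 -0.3] w -0.0001 q [-0.12  0.07  0.13  1.63  0.    1.72]
turn needed frac [-0.0007 -0.0006  0.001 ]
```

The force has climbed to 7 N and the tool is starting to tilt, so the stick is against its stop. I'll back off, lift clear and check.

```bash

python3 -m inch '[0,-0.08,0,0,0,0,255, 0,-0.12,0,0,0,0,255, -0.15,-0.12,0,0,0,0,255, -0.32,-0.12,0,0,0,0,255, -0.32,-0.3,0.1,0,0,0,255, -0.32,-0.4,0.25,0,0,0,255, -0.32,-0.5,0.4,0,0,0,255, -0.32,-0.6,0.55,0,0,0,255]'
python3 rel.py
```

```text
time_s: 11.42
tcp_pos: [0.3727, -0.147, 0.2985]
tool_rot: [0.562, 0.429, -0.562, 0.429]
wrist_force: [1.1, -1.7, 0.3]
gripper_width: 0.0002
t 11.4167 world [ 0.3727 -0.147   0.2985] gate mm [-108.  -167.8  162.5] Fgate [ 1.5 -1.3  0.3] w 0.0002 q [-0.38 -0.23  0.01  1.81  0.    1.46]
turn needed frac [-0.0002 -0.0004  0.0001]
```

```bash

python3 -m inch '[0,-0.1,0.15,0,0,0,255, 0,-0.15,0.3,0,0,0,255, 0,-0.2,0.45,0,0,0,255, 0,-0.2,0.6,0,0,0,255, 0,-0.2,0.6,0,0,0,255, 0,-0.2,0.6,0,0,0,255]'
python3 rel.py
python3 - <<'E'
from h import *
from rel import G,R
P=G+R@np.array([53,-44,96])/1e3
print(proj("scene",P),proj("top",P))
for n,r in(("scene",(180,290,250,390)),("top",(150,260,265,405))):
    s=snapshot(n)[r[0]:r[1],r[2]:r[3]];cv2.imwrite(f"pics/{n}12.png",cv2.resize(s,None,fx=5.4,fy=5.4))
E
```

```text
time_s: 11.92
tcp_pos: [0.2842, -0.2802, 0.2986]
tool_rot: [0.563, 0.428, -0.563, 0.428]
wrist_force: [1.2, 0.8, -0.5]
gripper_width: 0.0002
t 11.9167 world [ 0.2842 -0.2802  0.2986] gate mm [-158.4 -319.6  162.6] Fgate [ 0.9  1.1 -0.5] w 0.0002 q [-0.78 -0.23  0.01  1.81  0.    1.06]
turn needed frac [-0.0016 -0.0001 -0.0003]
[345.70489134 234.03917596] [364.39643022 197.76759492]
```

View pics/scene12.png

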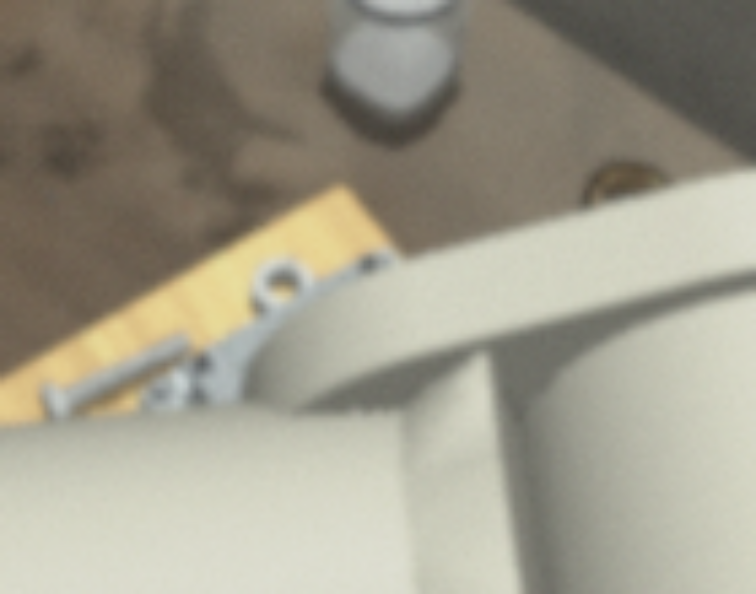

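View pics/top12.png

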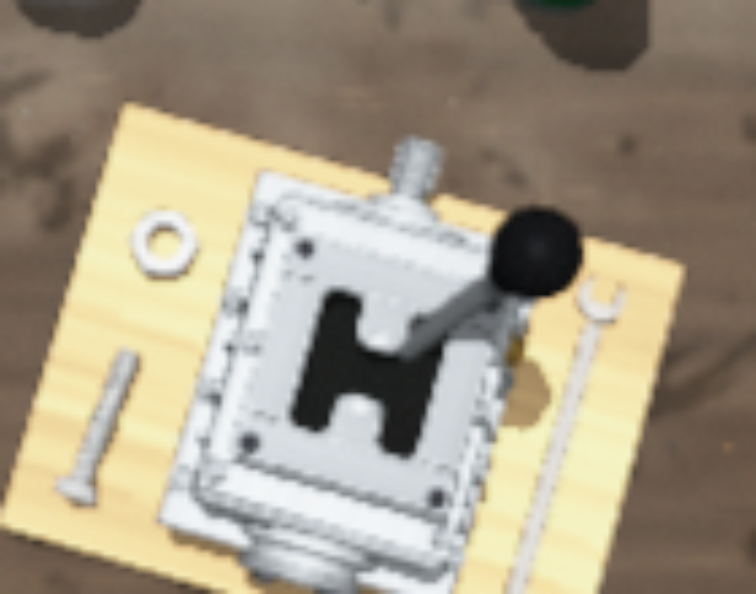

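From above the knob is at (536,252) in the crop, i.e. (364.3,196.7), against the predicted home (364.4,197.8). The scene view is blocked by the arm, so I'll move it aside for a second view.

```bash

python3 -m inch '[0,0,0.15,0,0,0,255, 0,-0.1,0.3,0,0,0,255, 0,-0.2,0.45,0,0,0,255, 0,-0.2,0.6,0,0,0,255, 0,-0.2,0.8,0,0,0,255, 0,-0.2,0.8,0,0,0,255, 0,-0.2,0.8,0,0,0,255]'
python3 rel.py
python3 - <<'E'
from h import *
from rel import G,R
t=snapshot("top");s=snapshot("scene");c={}
for n,im,b in(("top",t,(345,175,385,215)),("scene",s,(325,215,370,255))):
    m=cv2.inRange(im[b[1]:b[3],b[0]:b[2]],(0,0,0),(45,45,45))
    cs,_=cv2.findContours(m,0,2);k=max(cs,key=cv2.contourArea);(x,y),r=cv2.minEnclosingCircle(k);c[n]=(x+b[0],y+b[1]);print(n,c[n],r,cv2.contourArea(k))
    cv2.imwrite(f"pics/{n}13.png",im)
p,e=tri(c["scene"],c["top"]);g=onplane("top",333.7,219.0,.137);print("knob",p,e,"gate",(1e3*R.T@(p-G)).round(1),"gate by bolts",g,(1e3*R.T@(p-g)).round(1))
cv2.imwrite("pics/scene13.png",cv2.resize(s[180:290,250:390],None,fx=5.4,fy=5.4))
E
```

```text
time_s: 12.6
tcp_pos: [0.1845, -0.4595, 0.2975]
tool_rot: [0.563, 0.429, -0.562, 0.428]
wrist_force: [-0.4, 0.2, 0.1]
gripper_width: -0.0002
t 12.6 world [ 0.1845 -0.4595  0.2975] gate mm [-207.4 -518.8  161.5] Fgate [-0.4  0.1  0.1] w -0.0002 q [-1.19 -0.01  0.21  1.79  0.    0.65]
turn needed frac [-0.0005 -0.0005  0.0001]
top (363.5, 197.0) 9.013978004455566 193.0
scene (346.0, 233.5) 7.500100135803223 86.5
knob [ 0.56289466 -0.06863806  0.22972939] 0.0009208408124484588 gate [ 54.9 -42.2  93.7] gate by bolts [ 0.52141233 -0.0141458   0.137     ] [ 54.3 -41.7  92.7]
```

View pics/scene13.png

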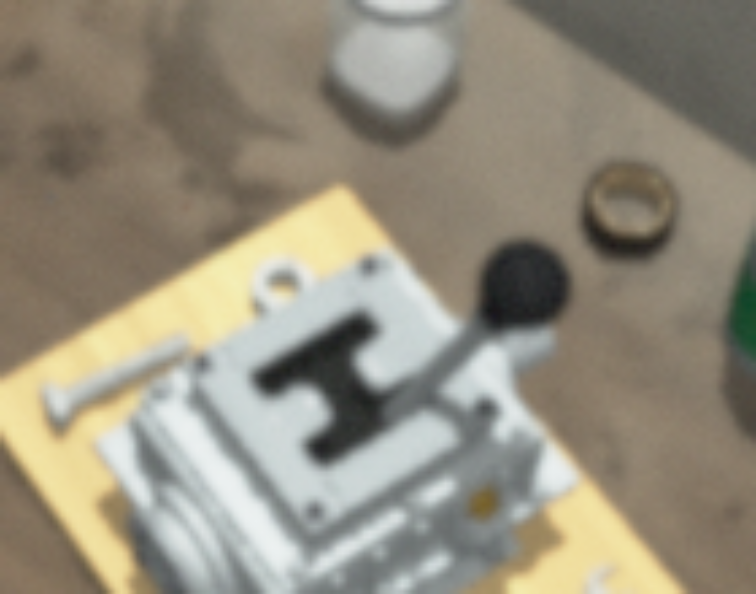

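View pics/top13.png

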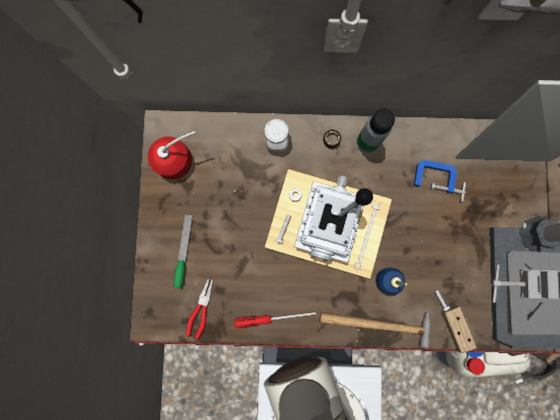

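Both views agree: the knob is at (55,-42,94) mm in the gate's axes against (53,-44,96) for home in third. The tools lie where they did at the start and the arm is clear. I'm handing in.

```bash
python3 -c "
from bench import *
print(sign_off())"
```

```text
the job is handed in; nothing more can be done
None
```

The gearstick was in first. With the shut fingertips I pushed it back to neutral, across to the right and forward into third. I then let go, moved the arm clear and handed in at about 12.7 s. No verdict is reported, so these are my own last checks.

- **Stick position:** From both cameras the knob is at (55, -42, 94) mm in the gate's axes, against (53, -44, 96) for home in third. The two camera rays agree to 1 mm, and the knob stayed put after release. That puts the stick at its stop to within about 2–3 mm.
- **Force:** The wrist force stayed around 3 N during the pushes and reached about 7 N at the end stop, going by the readings at the end of each move.
- **Parts lying around:** Comparing the top views by eye, the spanner, nut, bolt, oiler and oil can are where they were at the start.
- **Disagreement:** The stop was soft: the tool could be pushed about 12 mm beyond the calculated contact point with the force rising slowly. I therefore relied on the pictures, not the force, to judge that the stick was home.

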